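# Set the cutting template over the stand's edge

## Task

With the fingertips, push the green template across the cutting stand and out over the stand's red-trimmed edge until just its yellow band hangs past it: the line where yellow meets green must lie along the edge, with the template square to the edge and its whole width on the stand, so that a clamp can be clipped on. Keep the template flat on the stand all the time (no pinching, lifting or tipping it), and leave the glue stick, pin jar, tape roll and carton where they are. Then move clear.

Things in the scene. Friction and masses are not known exactly. Their poses are not given: they have to be found in the camera images.
- stand: Fixed plywood cutting stand on the table, 320 (x) x 340 (y) x 60 mm high, with a flat top; origin at the centre of its underside, z up. Its -y edge (at y = -170 in its own frame) is the red-trimmed working edge (a painted strip 15 mm wide, flush with the top). It stands at a different place and up to 0.35 rad yaw each time.
- stand_edge (a point): Middle of the stand's red-trimmed edge, at top-surface height (60 mm above the table); axes as the stand's: its x runs along the edge, its -y points outward over the drop.
- template: Loose flat green board, 110 (x) x 200 (y) x 8 mm thick, about 0.18 kg, free to slide on the stand; origin at the centre of its underside, z up. A yellow band covers the last 40 mm at its -y end (y = -60 to -100), the end nearer the trimmed edge; green rear edge at y = +100. Starts wholly on the stand, skewed up to 0.3 rad, with 45 mm or more of free stand top behind the middle of its rear edge.
- template_line (a point): Middle of the line on the template's top face where yellow meets green: 60 mm from the template's centre towards its yellow end, 8 mm above its underside.
- glue_stick: Orange upright glue stick with white cap, 28 mm diameter, 85 mm tall, standing on the stand near one of its sides (x near +135 or -135 in the stand's frame); origin at the centre of its underside. Leave alone.
- pin_jar: Small glass jar with blue cap, 38 mm diameter, 55 mm tall, standing on the stand near its other side; origin at the centre of its underside. Leave alone.
- tape_roll: Brown roll of tape lying flat on the table behind the stand, 100 mm outer diameter, 48 mm tall; origin at the centre of its underside. Leave alone.
- carton: Open white carton holding green boards, 280 (x) x 160 (y) x 100 mm high, on the table beyond the trimmed edge, at least 85 mm from it; origin at the centre of its underside. Leave alone.
Mind the look-alikes: they are no part of the job. What is meant by the template is not orange, and is the smaller of those in its own colour.

How it is judged:
At the end, for the whole second after the job is handed in: The yellow/green line's middle is within 6 mm of the stand's trimmed edge (40 mm overhang), the template square to the edge within 0.08 rad, its whole width on the stand, flat and at rest on the stand's top, the four bystanders within 15 mm of where they were (y of template_line in the frame of stand_edge between -0.006 and 0.006 m and x of template_line in the frame of stand_edge between -0.104 and 0.104 m and z of template_line in the frame of stand_edge between 0.004 and 0.012 m and angle between the y axis of template and the y axis of stand, either way round below 0.08 rad and angle between template's own z axis and vertical below 0.03 rad and linear speed of template below 0.01 m/s and distance of each of glue_stick, pin_jar, tape_roll, carton from where it was at the start of the episode below 0.015 m); the robot touches nothing.
It fails at once if the template is lifted off the stand or falls from it (z of template in the frame of stand_edge above 0.01 m or z of template in the frame of stand_edge below -0.01 m).
It fails at once if the template is tipped (angle between template's own z axis and vertical above 0.1 rad).
It fails at once if a bystander is lifted, pushed away or knocked over (distance of any of glue_stick, pin_jar, tape_roll, carton from where it was at the start of the episode above 0.015 m or angle between any of glue_stick, pin_jar, tape_roll, carton's own z axis and vertical above 0.3 rad).
It also fails if it takes over 54 s, if anything falls off the work surface, if the arm or the gripper's body presses on something with over 40 N, if the wrist force passes 120 N, or if a joint passes its speed limit or range.

## Robot

A 7-joint arm with a two-finger parallel gripper is mounted at the origin on the work surface. World frame = base frame: x ahead of the robot, y to its left, z up, the work surface at z = 0. Lengths are in m, angles in rad, forces in N, time in s.
With the tool pointing down it reaches from about 0.425 to 0.925 m from the base axis. Payload 6.8 kg.
Tool frame: the origin (TCP) lies on the centre line of the jaws, within the pads' length; the fingertips stand 19 mm ahead of it and the grasp point (between the pads) is the TCP (bot.tcp_to_tips is the distance from the TCP to the fingertips, in m); x points along the fingers, y is the direction in which the jaws open and shut, and the axes are right-handed (so a half turn about x gives the same grasp; the last joint's range is limited). The gripper opens to 85 mm and grips with 20 to 120 N. Pads are 22 mm wide; open, the fingers measure 114 mm over their backs; the gripper's body (76 mm by 85 mm) begins 54 mm behind the grasp point. The pads swing forward as they close: fully open they stand 13 mm farther back than shut.
Start: joints at [-1.451, 0.477, 0.022, 1.555, -0.011, 1.109, -0.083], TCP at [0.152, 0.658, 0.25] pointing down, gripper open.
Joint ranges: [-2.96, 2.96], [-0.34, 2.1], [-1.41, 1.46], [0.24, 2.44], [-1.37, 4.51], [0.17, 1.92], [-2.96, 2.96]. Speed limits (rad/s): [2.39, 2.39, 3.14, 3.14, 3.14, 3.14, 3.14].

## Interface

Orientations are given as a unit quaternion [w, x, y, z].
In Python, from station import status, eyes, bot gives the robot as it stands.
- The arm moves only by the tool apply_moves, never from a script. Its arguments are lists of equal length, an entry for each row: "travel": the shift along the tool's x, y, z in cm, a list of three; "turn": the turn, a rotation vector about the tool's x, y, z in rad, a list of three; "grip": the closure, from 0 (fully open) to 1 (shut). In form: {"travel": [[tx, ty, tz], ...], "turn": [[wx, wy, wz], ...], "grip": [grip, ...]}. A call has 1 to 8 rows; each row shifts and turns the pose as measured when the row begins, along the tool's axes as they then stand; what a row does not reach is not made up. A row lasts 1/12 s, in which the tool goes at most 41.7 mm and 7.16 degrees, less where a joint would pass 70% of its speed; a pose out of reach is approached as far as the arm can. A call is refused whole if a number of a shift passes 4.17 or a number of a turn 0.125, either way. A call with a gripper value outside its range is refused whole. The fingers move at their own pace and stop on an object; "newtons" is the grip in N (left out, the last holds). Time passes only in rows, so rows that do not move let the fingers close. It gives the time, the measured TCP pose, the force and the opening at its end, in the units of the state.
- status.get_obs(): the state, without advancing time (a new reading comes with each control period).
- eyes.read_camera(name): name is "side" or "top"; returns the picture (384x512x3 uint8, red, green, blue); there is no depth.
- eyes.calibration(name): a dict with "intrinsics" (3x3 intrinsics, pixels), "xyz" and "attitude" of the camera in the world. Camera axes: x right, y down, z forward; pixel columns grow to the right and rows downward; lengths in m; the calibration is good to about 2 mm. A picture is of the moment at which its call begins. calibration takes no time and is no camera call.
- bot.hand_in(): hands the job in, once; it reports no verdict.
Trained networks look in the newest picture that a camera, given by its name, has taken for a name from the list of things; names that differ only in an ending like _2 or _b are one class to them, and where a whole thing is asked for, a point or a joint stands for the part that bears it (a point fixed in the world has none). Each returns a list of dicts, best first, with "score" (0 to 1); they miss things now and then, are a little off and sometimes report something else, mostly with a low value. They report only what shows in the picture. A call takes as long as a camera call. They do not tell look-alikes from the thing itself.
- eyes.masks_of(thing, camera): "region" (384x512 bool, what is visible of it) and "rect" ([left, top, right, bottom] in pixels, round what is visible of it).
The state is a dict: "t": time; "q": joint angles; "joint_vel": joint speeds; "joint_torque": joint torques, N m; "eef_pos": TCP position; "tool_rot": TCP orientation; "contact_force": force on the tool from outside, world axes, zero at the start; "torque": the same for the moment, N m; "gripper_width": opening from 0.0 (shut) to 1.0 (fully open).
Only numpy, scipy, OpenCV 4.12 (cv2) and the standard library are available. Lean on these libraries where they do the work, as an engineer would, in place of code of your own. Each camera call takes 0.05 s, during which the arm holds its last target. There are 200 camera calls.

## Working session

There is one attempt and no reset: what is moved stays moved. The work goes in short steps, Python scripts to look and compute and a tool call to move; the robot and the scene stay as the last step left them, time stands still between calls to the robot, and variables do not carry over. Pictures are saved under pics/ and viewed, about 8 in all and at most 12, crops included, and the job is handed in when it is done.

Besides the shell and the picture viewer there is one more tool, called after ">>>" as name(argument=value, ...) on one line, values as JSON. apply_moves: Moves the arm, as the interface text tells. Its arguments: {"type":"object","properties":{"travel":{"type":"array"},"turn":{"type":"array"},"grip":{"type":"array"},"newtons":{"type":"number"}},"required":["travel","turn","grip"]}

```bash
mkdir -p pics; ls; python3 - <<'E'
from station import status, eyes, bot
import cv2,numpy as np
for n in ("top","side"):
    im=eyes.read_camera(n); cv2.imwrite(f"pics/{n}0.png",im[:,:,::-1]); c=eyes.calibration(n); print(n,c)
print(status.get_obs())
E
```

```text
pics
top {'intrinsics': array([[408.96841383,   0.        , 243.39785128],
       [  0.        , 408.96841383, 194.54601845],
       [  0.        ,   0.        ,   1.        ]]), 'xyz': array([0.37248982, 0.11602395, 1.44119512]), 'attitude': array([-0.02949144,  0.71341848, -0.69942298,  0.03117395])}
side {'intrinsics': array([[499.39317238,   0.        , 254.02736366],
       [  0.        , 499.39317238, 182.88695219],
       [  0.        ,   0.        ,   1.        ]]), 'xyz': array([-0.15800831, -0.80356055,  0.93628723]), 'attitude': array([-0.41840793,  0.85794103, -0.26334551,  0.13971808])}
{'t': 0.1, 'q': array([-1.45109543,  0.4776885 ,  0.02235544,  1.55638433, -0.01151437,
        1.10933255, -0.08314895]), 'joint_vel': array([ 0.00046823, -0.0003889 ,  0.00134001, -0.00383951,  0.00021867,
        0.00047495, -0.00072068]), 'joint_torque': array([ 4.41991506e-03, -5.97764003e+01,  1.61332805e+00, -2.81958282e+01,
        1.27805976e-02,  4.90018545e-03, -1.17969336e-05]), 'eef_pos': array([0.15233436, 0.65704264, 0.24942917]), 'tool_rot': array([ 0.70249584,  0.07978728,  0.70254984, -0.08097719]), 'contact_force': array([-0.09130313,  0.39511623,  0.55075572]), 'torque': array([ 0.00838896,  0.02754639, -0.00195282]), 'gripper_width': 1.0020308262285642}
```

View pics/top0.png

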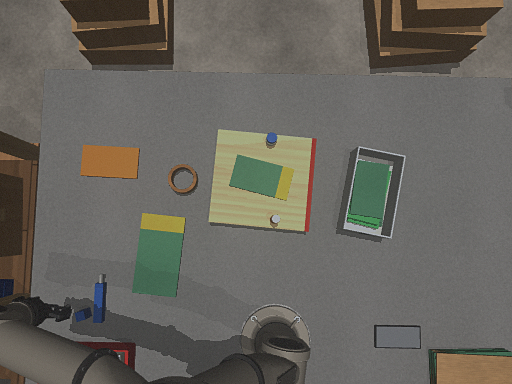

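View pics/side0.png

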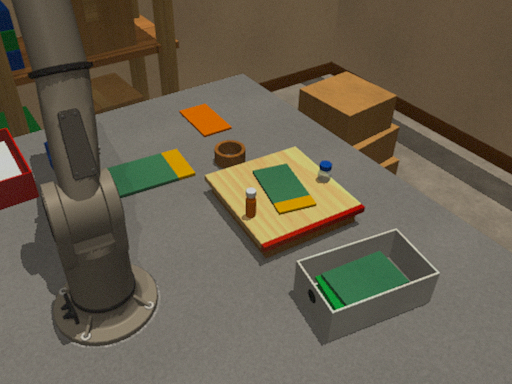

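The top view shows the stand at (210–316,130–232), with its red edge on the right from (316,139) to (307,232). The template is on it, with its rear edge near (235,170) and its yellow end near (285,183). The jar is at (271,138) and the glue stick at (276,219). The larger green board on the left, at (160,255), is the look-alike. The side view agrees.

```bash
cat > h.py <<'E'
import cv2, numpy as np
from scipy.spatial.transform import Rotation as R
from scipy.ndimage import map_coordinates, gaussian_filter
from station import status, eyes, bot
def cam(n):
    c=eyes.calibration(n); return c['intrinsics'],np.array(c['xyz']),R.from_quat(np.roll(c['attitude'],-1)).as_matrix()
def unproj(n,px,z):
    K,t,M=cam(n); px=np.atleast_2d(px)
    d=np.c_[px,np.ones(len(px))]@np.linalg.inv(K).T@M.T
    return t[:2]+d[:,:2]*((z-t[2])/d[:,2])[:,None]
def proj(n,P):
    K,t,M=cam(n); p=(np.atleast_2d(P)-t)@M@K.T
    return p[:,:2]/p[:,2:]
def line(n,im,a,b,z,chan,w=.012,trim=.12):
    """subpixel world line: strongest gradient of chan(im) across the segment a-b; returns endpoints, resid (m), count"""
    g=gaussian_filter(chan(im.astype(float)),.7)
    a,b=np.array(a),np.array(b); u=(b-a)/np.linalg.norm(b-a); nn=np.array([-u[1],u[0]])
    s=np.linspace(trim,1-trim,40); o=np.arange(-w,w+1e-6,.0005); off=[]
    for k in s:
        P=a+k*(b-a)+o[:,None]*nn; q=proj(n,np.c_[P,np.full(len(o),z)])
        v=map_coordinates(g,[q[:,1],q[:,0]],order=1); gr=np.abs(np.gradient(v)); gr=gaussian_filter(gr,2)
        i=gr.argmax(); m=np.abs(np.arange(len(o))-i)<=8; off.append((gr[m]*o[m]).sum()/gr[m].sum())
    off=np.array(off); keep=np.abs(off-np.median(off))<.005
    c=np.polyfit(s[keep],off[keep],1); r=np.std(off[keep]-np.polyval(c,s[keep]))
    return a+nn*np.polyval(c,0), b+nn*np.polyval(c,1), r, keep.sum()
red=lambda i:i[...,0]-i[...,1]
yel=lambda i:i[...,0]-i[...,1]   # green: negative, yellow/wood: positive
ang=lambda v:np.arctan2(v[1],v[0])
E
cat > m0.py <<'E'
from h import *
im=eyes.read_camera("top"); hsv=cv2.cvtColor(im,cv2.COLOR_RGB2HSV); H,S,V=cv2.split(hsv)
roi=np.zeros(H.shape,bool); roi[120:240,205:325]=1
masks={'red':((H<6)|(H>174))&(S>150)&roi,'yel':(H>18)&(H<30)&(S>170)&roi,'green':(H>45)&(H<90)&(S>80)&roi}
for k,m in masks.items():
    n,l,st,_=cv2.connectedComponentsWithStats(m.astype(np.uint8)); i=1+st[1:,4].argmax()
    pts=np.argwhere(l==i)[:,::-1].astype(np.float32)
    box=cv2.boxPoints(cv2.minAreaRect(pts)); z=.060 if k=='red' else .068
    print(k,st[i,4],box.round(1).tolist(),unproj("top",box,z).round(4).tolist())
for t in ("glue_stick","pin_jar","tape_roll","carton"):
    for d in eyes.masks_of(t,"top")[:2]:
        print(t,round(d['score'],2),d['rect'],unproj("top",[[(d['rect'][0]+d['rect'][2])/2,(d['rect'][1]+d['rect'][3])/2]],.06).round(3))
E
python3 m0.py
```

```text
red 366 [[304.1000061035156, 230.8000030517578], [311.79998779296875, 138.6999969482422], [315.70001220703125, 139.10000610351562], [308.0, 231.10000610351562]] [[0.3731, -0.0928], [0.6882, -0.1169], [0.6874, -0.1303], [0.3723, -0.1059]]Traceback (most recent call last):
  File "m0.py", line 6, in <module>
    n,l,st,_=cv2.connectedComponentsWithStats(m.astype(np.uint8)); i=1+st[1:,4].argmax()
                                                                       ~~~~~~~~~~~~~~~^^
ValueError: attempt to get argmax of an empty sequence
```

```bash
sed -i "s/'yel':.*'green'/'yel':(H>18)\&(H<30)\&(S>190)\&(V>100)\&roi,'green'/" m0.py; python3 - <<'E'
import cv2
i=cv2.cvtColor(cv2.imread('pics/top0.png'),cv2.COLOR_BGR2HSV)
for p in ((182,286),(175,260),(205,240)): print(i[p])
E
sed -i "s/(H>18)&(H<30)&(S>190)&(V>100)/(H>15)\&(H<32)\&(S>165)/" m0.py; python3 m0.py
```

```text
[ 27 144 167]
[ 67  77 120]
[ 25  73 165]
red 367 [[304.1000061035156, 230.8000030517578], [311.79998779296875, 138.6999969482422], [315.70001220703125, 139.10000610351562], [308.0, 231.10000610351562]] [[0.3731, -0.0928], [0.6882, -0.1169], [0.6874, -0.1303], [0.3723, -0.1059]]
yel 1 [[279.0, 181.0], [279.0, 181.0], [279.0, 181.0], [279.0, 181.0]] [[0.539, -0.0055], [0.539, -0.0055], [0.539, -0.0055], [0.539, -0.0055]]
green 303 [[229.1999969482422, 184.8000030517578], [237.1999969482422, 154.3000030517578], [282.3999938964844, 166.1999969482422], [274.29998779296875, 196.6999969482422]] [[0.5228, 0.1626], [0.6276, 0.1377], [0.5899, -0.0164], [0.4856, 0.0095]]
glue_stick 0.6 [342.3, 147.4, 407.1, 238.8] [[ 0.505 -0.332]]
glue_stick 0.49 [271.4, 218.4, 277.4, 223.5] [[0.404 0.008]]
pin_jar 0.4 [265.2, 132.5, 277.0, 147.9] [[0.68  0.023]]
tape_roll 0.92 [167.7, 165.3, 198.3, 196.1] [[0.534 0.32 ]]
carton 0.84 [341.6, 145.4, 407.6, 237.7] [[ 0.51  -0.331]]
carton 0.59 [211.5, 128.8, 314.9, 231.8] [[0.541 0.048]]
```

```bash
cat > go.py <<'E'
import sys; from h import *
# usage: go.py x y z yaw(direction of tool y, world)  -> remaining shift (cm, tool axes now), turn about tool x
def go(x,y,z,yaw):
    o=status.get_obs(); M=R.from_quat(np.roll(o['tool_rot'],-1)).as_matrix()
    print('t',round(o['t'],2),'pos',o['eef_pos'].round(4),'F',o['contact_force'].round(1),'w',round(o['gripper_width'],3))
    print('axes\n',M.round(3))
    print('shift cm',((np.array([x,y,z])-o['eef_pos'])@M*100).round(2))
    u=M.T@np.array([np.cos(yaw),np.sin(yaw),0]); a=np.arctan2(u[2],u[1]); a=(a+np.pi/2)%np.pi-np.pi/2
    down=R.from_matrix(M); 
    v=np.cross(M[:,0],[0,0,-1]); print('turn x',round(a,3),'tilt fix',(M.T@v).round(3))
go(*map(float,sys.argv[1:5]))
E
python3 go.py .583 .184 .2 -.24; python3 -c "
from station import bot;print(bot.tcp_to_tips)"
```

```text
t 0.4 pos [0.1524 0.6575 0.2502] F [-0.1 -0.1 -0.2] w 0.999
axes
 [[-0.     0.226  0.974]
 [-0.     0.974 -0.226]
 [-1.    -0.     0.   ]]
shift cm [  5.03 -36.4   52.64]
turn x -1.559 tilt fix [0. 0. 0.]
0.019
```

>>> apply_moves(travel=[[0,-2.3,3.3],[0,-2.3,3.3],[0,-2.3,3.3],[0,-2.3,3.3],[0,-2.3,3.3],[0,-2.3,3.3],[0,-2.3,3.3],[0,-2.3,3.3]], turn=[[0,0,0],[0,0,0],[0,0,0],[0,0,0],[0,0,0],[0,0,0],[0,0,0],[0,0,0]], grip=[0.3,0.3,0.3,0.3,0.3,0.3,0.3,0.3])

```text
t: 1.07
eef_pos: [0.366, 0.42, 0.248]
tool_rot: [0.701, 0.075, 0.705, -0.071]
contact_force: [-0.4, 0.1, 0.0]
gripper_width: 0.697
```

>>> apply_moves(travel=[[0,-2.3,3.3],[0,-2.3,3.3],[0,-2.3,3.3],[0,-2.3,3.3],[0,-2.3,3.3],[0,-2.3,3.3],[0,0,0],[0,0,0]], turn=[[0,0,0],[0,0,0],[0,0,0],[0,0,0],[0,0,0],[0,0,0],[0,0,0],[0,0,0]], grip=[0.3,0.3,0.3,0.3,0.3,0.3,0.3,0.3])

```text
t: 1.73
eef_pos: [0.5428, 0.2262, 0.2487]
tool_rot: [0.703, 0.08, 0.702, -0.076]
contact_force: [-0.3, 0.3, 0.3]
gripper_width: 0.699
```

```bash
python3 go.py .583 .184 .2 -.24; python3 -c "
from station import status;print(status.get_obs()['q'].round(2))"
```

```text
t 1.73 pos [0.5428 0.2262 0.2487] F [-0.3  0.3  0.3] w 0.699
axes
 [[ 0.002  0.219  0.976]
 [ 0.006  0.976 -0.219]
 [-1.     0.006  0.001]]
shift cm [ 4.86 -3.27  4.85]
turn x -1.552 tilt fix [ 0.     0.001 -0.006]
[-0.68  0.34  0.23  1.79 -0.09  1.02  0.94]
```

>>> apply_moves(travel=[[0,0,0],[0,0,0],[0,0,0],[0,0,0],[0,0,0],[0,0,0],[0,0,0],[0,0,0]], turn=[[0.12,0,0],[0.12,0,0],[0.12,0,0],[0.12,0,0],[0.12,0,0],[0.12,0,0],[0.12,0,0],[0.12,0,0]], grip=[0.3,0.3,0.3,0.3,0.3,0.3,0.3,0.3])

```text
t: 2.4
eef_pos: [0.5392, 0.231, 0.2489]
tool_rot: [0.579, 0.407, 0.582, -0.402]
contact_force: [-0.2, -0.6, -0.2]
gripper_width: 0.704
```

>>> apply_moves(travel=[[0,0,0],[0,0,0],[0,0,0],[0,0,0],[0,0,0],[0,0,0],[0,0,0]], turn=[[0.12,0,0],[0.12,0,0],[0.12,0,0],[0.12,0,0],[0.12,0,0],[0.05,0,0],[0,0,0]], grip=[0.3,0.3,0.3,0.3,0.3,0.3,0.3])

```text
t: 2.98
eef_pos: [0.5331, 0.2405, 0.2487]
tool_rot: [0.41, 0.575, 0.417, -0.572]
contact_force: [1.0, -0.1, -0.7]
gripper_width: 0.7
```

```bash
python3 go.py .583 .190 .12 -.24; python3 - <<'E'
from h import *
# refined lines from both cameras
for n in ("top","side"):
    im=eyes.read_camera(n); cv2.imwrite(f"pics/{n}1.png",im[:,:,::-1])
    for k,a,b,z in (("edge",(.372,-.106),(.688,-.130),.060),("line",(.486,.0095),(.590,-.016),.068),("rear",(.523,.163),(.628,.138),.068)):
        r=line(n,im,a,b,z,red); print(n,k,r[0].round(4),r[1].round(4),'ang',round(ang(r[1]-r[0]),4),'res',round(r[2],4),r[3])
E
```

```text
t 2.98 pos [0.5331 0.2405 0.2487] F [ 1.  -0.1 -0.7] w 0.7
axes
 [[-0.002  0.949 -0.316]
 [ 0.012 -0.316 -0.949]
 [-1.    -0.006 -0.01 ]]
shift cm [12.8   6.4   3.35]
turn x -0.082 tilt fix [-0.    -0.01   0.006]
top edge [ 0.3719 -0.107 ] [ 0.6879 -0.1317] ang -0.0779 res 0.0003 40
top line [0.4859 0.009 ] [ 0.5899 -0.0163] ang -0.2379 res 0.0003 40
top rear [0.5233 0.1643] [0.6282 0.1387] ang -0.2392 res 0.0004 40
side edge [ 0.372  -0.1057] [ 0.688  -0.1305] ang -0.0782 res 0.0005 26
side line [0.4866 0.0118] [ 0.5906 -0.0134] ang -0.2371 res 0.0004 40
side rear [0.5235 0.1652] [0.6284 0.1398] ang -0.2375 res 0.0007 40
```

>>> apply_moves(travel=[[0,0,0],[2.8,1.7,0.95],[2.8,1.7,0.95],[2.8,1.7,0.95],[2.8,1.0,0.95],[0,0,0]], turn=[[-0.082,-0.01,0.006],[0,0,0],[0,0,0],[0,0,0],[0,0,0],[0,0,0]], grip=[0.3,0.3,0.3,0.3,0.3,0.3])

```text
t: 3.58
eef_pos: [0.5865, 0.1949, 0.1353]
tool_rot: [0.444, 0.553, 0.446, -0.546]
contact_force: [-1.0, -0.7, -0.5]
gripper_width: 0.698
```

```bash
python3 go.py .5834 .183 .083 -.238
```

```text
t 3.58 pos [0.5865 0.1949 0.1353] F [-1.  -0.7 -0.5] w 0.698
axes
 [[ 0.006  0.978 -0.208]
 [ 0.008 -0.208 -0.978]
 [-1.     0.004 -0.009]]
shift cm [ 5.22 -0.08  1.28]
turn x 0.028 tilt fix [ 0.    -0.009 -0.004]
```

>>> apply_moves(travel=[[2.5,0,0.8],[2.5,0,0.4],[0,0,0],[0,0,0]], turn=[[0.028,-0.009,-0.004],[0,0,0],[0,0,0],[0,0,0]], grip=[0.3,0.3,0.3,0.3])

```text
t: 3.92
eef_pos: [0.5849, 0.1851, 0.0861]
tool_rot: [0.438, 0.555, 0.439, -0.554]
contact_force: [-0.0, -0.1, 1.1]
gripper_width: 0.702
```

```bash
python3 go.py .5834 .183 .083 -.238;  python3 - <<'E'
from h import *
im=eyes.read_camera("side"); cv2.imwrite("pics/s2.png",cv2.resize(im[110:270,180:390,::-1],None,fx=3.5,fy=3.5,interpolation=cv2.INTER_CUBIC))
E
```

```text
t 3.92 pos [0.5849 0.1851 0.0861] F [-0.  -0.1  1.1] w 0.702
axes
 [[ 0.001  0.973 -0.231]
 [ 0.002 -0.231 -0.973]
 [-1.     0.    -0.002]]
shift cm [ 0.31 -0.1   0.24]
turn x 0.004 tilt fix [ 0.    -0.002 -0.   ]
```

View pics/s2.png

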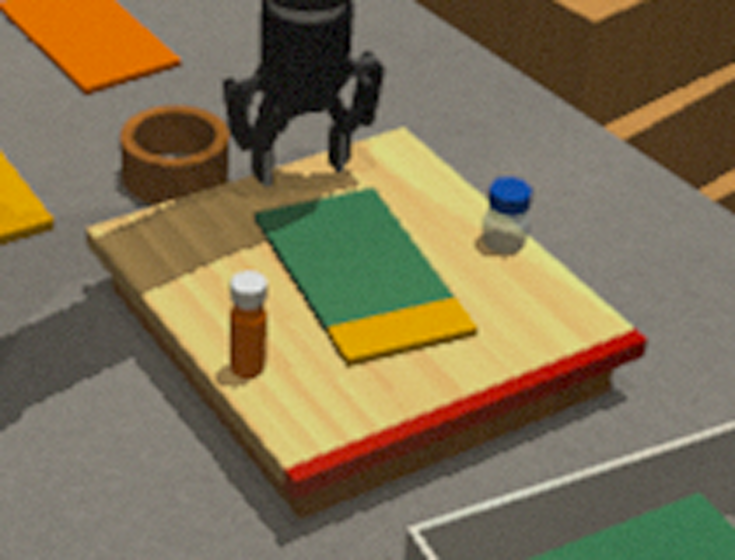

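The crop shows both fingertips, at about (265,180) and (340,168), hovering behind the rear edge over the stand. I'll feel downwards for the stand top.

>>> apply_moves(travel=[[0.4,0,0],[0,0,0]], turn=[[0,0,0],[0,0,0]], grip=[0.3,0.3])

```text
t: 4.13
eef_pos: [0.586, 0.1875, 0.0853]
tool_rot: [0.439, 0.556, 0.44, -0.552]
contact_force: [-0.3, -0.1, 0.5]
gripper_width: 0.7
```

>>> apply_moves(travel=[[0.3,0,0],[0,0,0]], turn=[[0,0,0],[0,0,0]], grip=[0.3,0.3])

```text
t: 4.3
eef_pos: [0.5872, 0.1892, 0.0846]
tool_rot: [0.439, 0.558, 0.44, -0.55]
contact_force: [0.3, 0.5, -0.7]
gripper_width: 0.7
```

>>> apply_moves(travel=[[0.2,0,0],[0,0,0]], turn=[[0,0,0],[0,0,0]], grip=[0.3,0.3])

```text
t: 4.47
eef_pos: [0.5879, 0.19, 0.0836]
tool_rot: [0.44, 0.558, 0.44, -0.549]
contact_force: [-0.8, 0.0, -0.4]
gripper_width: 0.703
```

>>> apply_moves(travel=[[0.5,0,0.1]], turn=[[0,0,0]], grip=[0.3])

```text
t: 4.55
eef_pos: [0.5885, 0.1895, 0.0795]
tool_rot: [0.44, 0.559, 0.44, -0.548]
contact_force: [-0.5, 0.3, 0.2]
gripper_width: 0.698
```

>>> apply_moves(travel=[[0.5,0,0.1]], turn=[[0,0,0]], grip=[0.3])

```text
t: 4.63
eef_pos: [0.5884, 0.1887, 0.0743]
tool_rot: [0.44, 0.559, 0.44, -0.548]
contact_force: [0.6, 0.8, 7.8]
gripper_width: 0.702
```

>>> apply_moves(travel=[[0.5,0,0.1]], turn=[[0,0,0]], grip=[0.3])

```text
t: 4.72
eef_pos: [0.5886, 0.1887, 0.0735]
tool_rot: [0.438, 0.559, 0.441, -0.548]
contact_force: [-27.1, -2.3, 95.4]
gripper_width: 0.702
```

>>> apply_moves(travel=[[-0.3,0,0]], turn=[[0,0,0]], grip=[0.3])

```text
t: 4.8
eef_pos: [0.5888, 0.1887, 0.0779]
tool_rot: [0.438, 0.56, 0.442, -0.548]
contact_force: [0.1, 0.4, -1.4]
gripper_width: 0.702
```

```bash
python3 go.py .5834 .183 .0775 -.238
```

```text
t 4.8 pos [0.5888 0.1887 0.0779] F [ 0.1  0.4 -1.4] w 0.702
axes
 [[ 0.01   0.974 -0.226]
 [ 0.015 -0.226 -0.974]
 [-1.     0.006 -0.017]]
shift cm [ 0.03 -0.4   0.68]
turn x 0.01 tilt fix [ 0.    -0.017 -0.006]
```

>>> apply_moves(travel=[[0,-0.3,0.6],[0,-0.1,0.6],[0,0,0.6],[0,0,0.6]], turn=[[0.01,-0.015,-0.006],[0,0,0],[0,0,0],[0,0,0]], grip=[0.3,0.3,0.3,0.3])

```text
t: 5.13
eef_pos: [0.5792, 0.1657, 0.0777]
tool_rot: [0.437, 0.557, 0.438, -0.555]
contact_force: [0.2, 0.5, 0.0]
gripper_width: 0.698
```

```bash
python3 go.py .5758 .152 .0775 -.238
```

```text
t 5.13 pos [0.5792 0.1657 0.0777] F [0.2 0.5 0. ] w 0.698
axes
 [[ 0.001  0.972 -0.235]
 [ 0.003 -0.235 -0.972]
 [-1.     0.001 -0.003]]
shift cm [ 0.01 -0.01  1.42]
turn x 0.001 tilt fix [-0.    -0.003 -0.001]
```

>>> apply_moves(travel=[[0,0,0.5],[0,0,0.5],[0,0,0.5],[0,0,0.5]], turn=[[0,0,0],[0,0,0],[0,0,0],[0,0,0]], grip=[0.3,0.3,0.3,0.3])

```text
t: 5.47
eef_pos: [0.5744, 0.1454, 0.0769]
tool_rot: [0.437, 0.557, 0.438, -0.554]
contact_force: [-0.3, 3.1, 2.0]
gripper_width: 0.7
```

```bash
cat > look.py <<'E'
import sys; from h import *
# template state in stand_edge frame; guess = current line mid (edge frame x,y) and relative yaw
e0=np.array([.53,-.1188]); th=-.078; X=np.array([np.cos(th),np.sin(th)]); Y=np.array([-X[1],X[0]])
gx,gy,gr=map(float,sys.argv[1:4]); W=lambda x,y:e0+x*X+y*Y; L=lambda p:np.array([(p-e0)@X,(p-e0)@Y])
c,s=np.cos(gr),np.sin(gr)
for n in ("top","side"):
    im=eyes.read_camera(n); cv2.imwrite(f"pics/l_{n}.png",im[:,:,::-1])
    for k,d in (("line",0),("rear",.16)):
        A=W(gx-.055*c-d*s,gy-.055*s+d*c); B=W(gx+.055*c-d*s,gy+.055*s+d*c)
        r=line(n,im,A,B,.068,yel); m=L((r[0]+r[1])/2); print(n,k,'mid',m.round(4),'rel yaw',round(ang(r[1]-r[0])-th,4),'res',round(r[2],4),r[3])
E
python3 go.py .5758 .152 .0775 -.238 | grep -v axes; python3 look.py .008 .108 -.16
```

```text
t 5.47 pos [0.5744 0.1454 0.0769] F [-0.3  3.1  2. ] w 0.7
 [[ 0.002  0.972 -0.235]
 [ 0.004 -0.235 -0.972]
 [-1.     0.001 -0.005]]
shift cm [-0.06 -0.02 -0.67]
turn x 0.001 tilt fix [ 0.    -0.005 -0.001]
top line mid [0.0063 0.0976] rel yaw -0.1589 res 0.0001 40
top rear mid [0.0334 0.2655] rel yaw -0.1991 res 0.002 19
side line mid [0.0064 0.0978] rel yaw -0.1598 res 0.0001 40
side rear mid [0.0318 0.2558] rel yaw -0.1602 res 0.0002 40
```

>>> apply_moves(travel=[[-0.03,0,0.6],[0,0,0.6],[0,0,0.6],[-0.03,0,0.6],[0,0,0.6]], turn=[[-0.02,-0.004,0],[-0.02,0,0],[-0.02,0,0],[-0.02,0,0],[-0.02,0,0]], grip=[0.3,0.3,0.3,0.3,0.3])

```text
t: 5.98
eef_pos: [0.5662, 0.1145, 0.0764]
tool_rot: [-0.467, -0.53, -0.467, 0.532]
contact_force: [0.3, 2.1, 1.5]
gripper_width: 0.704
```

```bash
python3 go.py .5758 .152 .0775 -.078 | grep -v axes; python3 look.py -.008 .073 -.07
```

```text
t 5.98 pos [0.5662 0.1145 0.0764] F [0.3 2.1 1.5] w 0.704
 [[-0.003  0.992 -0.127]
 [-0.001 -0.127 -0.992]
 [-1.    -0.003  0.002]]
shift cm [-0.12  0.48 -3.84]
turn x -0.05 tilt fix [0.    0.002 0.003]
top line mid [-0.0087  0.0632] rel yaw -0.0724 res 0.0004 40
top rear mid [0.0035 0.2366] rel yaw -0.1056 res 0.0034 22
side line mid [-0.0086  0.064 ] rel yaw -0.0659 res 0.0003 39
side rear mid [0.0025 0.2227] rel yaw -0.0733 res 0.0004 40
```

>>> apply_moves(travel=[[-0.08,0,0.6],[-0.03,0,0.6],[-0.02,0,0.6],[0,0,0.6],[0,0,0.6]], turn=[[-0.015,0,0],[-0.015,0,0],[-0.015,0,0],[-0.008,0,0],[0,0,0]], grip=[0.3,0.3,0.3,0.3,0.3])

```text
t: 6.5
eef_pos: [0.5618, 0.0823, 0.077]
tool_rot: [-0.482, -0.515, -0.483, 0.519]
contact_force: [-0.6, 1.8, 0.4]
gripper_width: 0.702
```

```bash
python3 go.py .5758 .152 .0775 -.078 | grep -v axes; python3 look.py -.01 .033 -.0
```

```text
t 6.5 pos [0.5618 0.0823 0.077 ] F [-0.6  1.8  0.4] w 0.702
 [[-0.006  0.998 -0.069]
 [-0.003 -0.069 -0.998]
 [-1.    -0.005  0.003]]
shift cm [-0.08  0.92 -7.05]
turn x 0.009 tilt fix [-0.     0.003  0.005]
top line mid [-0.01    0.0298] rel yaw -0.0004 res 0.0004 35
top rear mid [-0.01    0.1968] rel yaw -0.0093 res 0.0015 16
side line mid [-0.01    0.0297] rel yaw 0.0225 res 0.0005 34
side rear mid [-0.01    0.1883] rel yaw 0.0141 res 0.0014 36
```

>>> apply_moves(travel=[[-0.05,0,0.6],[-0.03,0,0.6],[0,0,0.6]], turn=[[0.006,0,0],[0,0,0],[0,0,0]], grip=[0.3,0.3,0.3])

```text
t: 6.85
eef_pos: [0.5607, 0.0633, 0.078]
tool_rot: [-0.48, -0.517, -0.481, 0.521]
contact_force: [0.2, 0.6, -0.8]
gripper_width: 0.699
```

```bash
python3 go.py .5758 .152 .0775 -.078 | grep -v axes; python3 look.py .014 .011 0.01
```

```text
t 6.85 pos [0.5607 0.0633 0.078 ] F [ 0.2  0.6 -0.8] w 0.699
 [[-0.005  0.997 -0.077]
 [-0.003 -0.077 -0.997]
 [-1.    -0.005  0.003]]
shift cm [ 0.02  0.82 -8.96]
turn x 0.001 tilt fix [-0.     0.003  0.005]
top line mid [0.014  0.0109] rel yaw 0.0006 res 0.0003 40
top rear mid [0.0125 0.1643] rel yaw 0.0696 res 0.0022 22
side line mid [0.014  0.0109] rel yaw 0.0021 res 0.0003 40
side rear mid [0.0124 0.1693] rel yaw -0.0177 res 0.0009 40
```

>>> apply_moves(travel=[[0,0,0.4],[0,0,0.35]], turn=[[0,0,0],[0,0,0]], grip=[0.3,0.3])

```text
t: 7.12
eef_pos: [0.5602, 0.0547, 0.0781]
tool_rot: [-0.48, -0.517, -0.48, 0.521]
contact_force: [0.3, 1.0, -0.8]
gripper_width: 0.699
```

```bash
python3 go.py .5758 .152 .0775 -.078 | grep -v axes; python3 look.py .014 .004 0.0
```

```text
t 7.12 pos [0.5602 0.0547 0.0781] F [ 0.3  1.  -0.8] w 0.699
 [[-0.005  0.997 -0.078]
 [-0.003 -0.078 -0.997]
 [-1.    -0.005  0.003]]
shift cm [ 0.02  0.8  -9.83]
turn x -0.0 tilt fix [0.    0.003 0.005]
top line mid [0.014  0.0023] rel yaw 0.0006 res 0.0004 40
top rear mid [0.014  0.1645] rel yaw -0.0285 res 0.0025 13
side line mid [0.014  0.0038] rel yaw 0.0056 res 0.0003 40
side rear mid [0.014  0.1618] rel yaw -0.026 res 0.0006 40
```

>>> apply_moves(travel=[[0,0,0.2]], turn=[[0,0,0]], grip=[0.3])

```text
t: 7.3
eef_pos: [0.56, 0.0527, 0.0781]
tool_rot: [-0.48, -0.517, -0.48, 0.521]
contact_force: [-0.4, 0.5, -0.4]
gripper_width: 0.702
```

```bash
python3 go.py .5758 .152 .0775 -.078 | grep -v axes; python3 look.py .014 .001 0.0
```

```text
t 7.3 pos [0.56   0.0527 0.0781] F [-0.4  0.5 -0.4] w 0.702
 [[-0.005  0.997 -0.079]
 [-0.003 -0.079 -0.997]
 [-1.    -0.005  0.003]]
shift cm [  0.02   0.79 -10.02]
turn x -0.001 tilt fix [-0.     0.003  0.005]
top line mid [0.014  0.0004] rel yaw -0.0012 res 0.0004 40
top rear mid [0.014  0.1663] rel yaw 0.0107 res 0.0019 23
side line mid [0.014  0.0016] rel yaw 0.0029 res 0.0003 40
side rear mid [0.014  0.1598] rel yaw -0.0182 res 0.0008 40
```

The line is within about 1 mm of the edge and the template is square. I'll back off behind it, then go up.

>>> apply_moves(travel=[[0,0,-0.8],[0,0,-1],[-1,0,-1],[-4,0,0],[-4,0,0],[-4,0,0],[-4,0,-2],[0,0,-4]], turn=[[0,0,0],[0,0,0],[0,0,0],[0,0,0],[0,0,0],[0,0,0],[0,0,0],[0,0,0]], grip=[0.3,0.3,0.3,0.3,0.3,0.3,0.3,0.3])

```text
t: 8.07
eef_pos: [0.5665, 0.1383, 0.2488]
tool_rot: [-0.477, -0.516, -0.478, 0.527]
contact_force: [2.0, 0.0, 1.0]
gripper_width: 0.703
```

>>> apply_moves(travel=[[0,0,-4],[0,0,-4],[0,0,-4],[0,0,-4],[0,0,-2],[0,0,0],[0,0,0]], turn=[[0,0,0],[0,0,0],[0,0,0],[0,0,0],[0,0,0],[0,0,0],[0,0,0]], grip=[0.3,0.3,0.3,0.3,0.3,0.3,0.3])

```text
t: 8.65
eef_pos: [0.5786, 0.344, 0.2523]
tool_rot: [-0.48, -0.517, -0.483, 0.519]
contact_force: [-0.7, -1.0, -0.3]
gripper_width: 0.7
```

```bash
python3 look.py .014 .001 0.0; python3 - <<'E'
from h import *
im=cv2.imread("pics/l_side.png"); cv2.imwrite("pics/s3.png",cv2.resize(im[110:270,180:390],None,fx=3.5,fy=3.5,interpolation=cv2.INTER_CUBIC))
a=cv2.imread("pics/l_top.png")[:,:,::-1]
r=line("top",a,(.4,-.108),(.66,-.128),.060,red); 
# edge ends clear of the template
for n in ("top","side"):
    a=cv2.imread(f"pics/l_{n}.png")[:,:,::-1]
    for p,q in (((.38,-.1072),(.47,-.1142)),((.62,-.1259),(.68,-.1306))):
        r=line(n,a,p,q,.060,red); print(n,((r[0]+r[1])/2).round(4), 'edge-frame y', round(float(((r[0]+r[1])/2-[.53,-.1188])@[.0779,.997]),4))
E
```

```text
top line mid [ 0.014  -0.0005] rel yaw 0.0058 res 0.0004 40
top rear mid [0.014  0.1592] rel yaw -0.004 res 0.0005 40
side line mid [0.014  0.0015] rel yaw 0.0017 res 0.0003 40
side rear mid [0.014  0.1598] rel yaw -0.0024 res 0.0004 40
top [ 0.425  -0.1112] edge-frame y -0.0006
top [ 0.65   -0.1286] edge-frame y -0.0004
side [ 0.4251 -0.1098] edge-frame y 0.0008
side [ 0.65   -0.1278] edge-frame y 0.0004
```

View pics/s3.png

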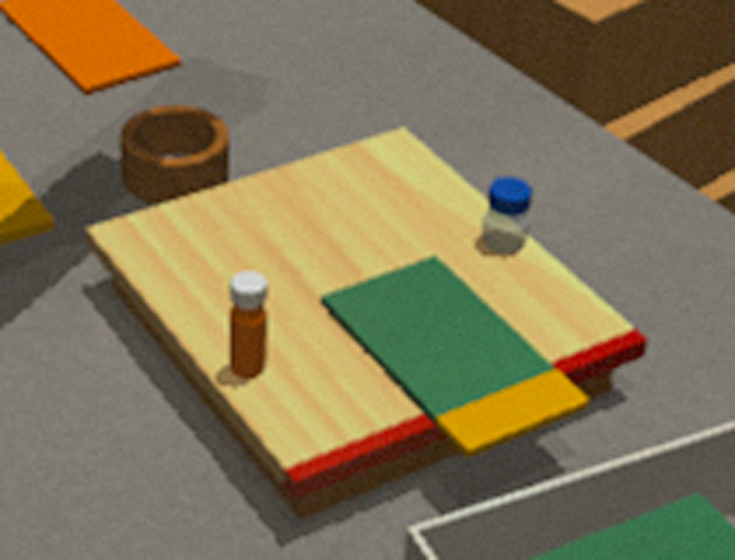

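The crop shows just the yellow band past the edge. The yellow/green line runs from (437,417) to (553,370), along the red trim's outer edge. The glue stick, jar and tape roll haven't moved, and the arm is clear.

```bash
python3 -c "
from station import bot;print(bot.hand_in())"
```

```text
the job is handed in; nothing more can be done
None
```

I pushed the template from behind with both fingertips, turned it square to the edge on the way, then backed off, raised the arm and handed the job in at about 9 s.

**Last checks:**
- **Line position:** the two cameras put the yellow/green line at the red edge, within about 1 mm (0 mm from the top camera, 1 mm from the side). The limit is 6 mm.
- **Squareness and width:** the template is within 0.006 rad of square. Its middle is about 14 mm off the middle of the edge by reckoning from the fingers, and the final picture shows its whole width on the stand.
- **Bystanders:** the glue stick, pin jar and tape roll look unmoved in the final picture. The carton is only partly in that crop. I checked these by eye and did not measure them again.

**What went wrong or disagreed:**
- **Force peak:** when I felt for the stand top behind the template, the wrist force briefly reached 95 N (the limit is 120 N). While pushing, readings were about 3 N or less.
- **Rear-edge readings:** the rear-edge readings were unreliable on the top camera, and noisier on the side camera, while the gripper stood over that edge. They came back into agreement once the arm was clear.

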